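# Take the sprung return-filter cap off the torch cooler

### The arm

A 6-joint arm with a two-finger parallel gripper is mounted at the origin on the work surface. World frame = base frame: x ahead of the robot, y to its left, z up, the work surface at z = 0. Lengths are in m, angles in rad, forces in N, time in s.
With the tool pointing down it reaches from about 0.35 to 0.775 m from the base axis. Payload 7.3 kg.
Tool frame: the origin (TCP) lies between the finger pads; the fingertips stand 14 mm ahead of it and the grasp point (between the pads) lies 5 mm behind it; z points along the fingers, y is the direction in which the jaws open and shut (so a half turn about z gives the same grasp; the last joint's range is limited). The gripper opens to 92 mm and grips with 3 to 60 N. Pads are 19 mm wide; open, the fingers measure 130 mm over their backs; the gripper's body (75 mm by 190 mm) begins 47 mm behind the grasp point.
Start: joints at [-1.446, 0.342, 1.524, -0, 1.275, -0.146], TCP at [0.14, -0.506, 0.241] pointing down, gripper open.
Joint ranges: [-2.53, 2.53], [-0.77, 2.02], [0.04, 2.7], [-1, 4.14], [0.28, 2.66], [-3.11, 3.11]. Speed limits (rad/s): [2.57, 2.57, 3.14, 3.14, 3.14, 3.14].

### API

Orientations are given as [roll, pitch, yaw] about the fixed x, y, z axes, in that order (R = Rz(yaw) Ry(pitch) Rx(roll)).
In Python, from cell import robot gives the robot as it stands.
- The arm moves only by the shell command python3 -m creep 'ROWS' [FORCE]. ROWS is JSON, a list that holds one entry, the list of rows, each a list of 7 numbers: the shift along the tool's x, y, z in cm, then the turn, a rotation vector about the tool's x, y, z in degrees, then the gripper command: -1 is shut, 1 is fully open, values between are in proportion. In form: [[[tx, ty, tz, wx, wy, wz, gripper], ...]]. A call has 1 to 8 rows; each row is the pose to reach, as a shift and turn from the pose measured when the call began, along the tool's axes at that moment; what a row does not reach only later rows make up. A row lasts 1/10 s, in which the tool goes at most 50 mm and 8.59 degrees, less where a joint would pass 70% of its speed; a pose out of reach is approached as far as the arm can. A call with a gripper value outside its range is refused whole. The fingers move at their own pace and stop on an object; FORCE is the grip in N (left out, the last holds). Time passes only in rows, so rows that repeat a pose let the fingers close. It gives the time, the measured TCP pose, the force and the opening at its end, in the units of the state.
- robot.observe(): the state, without advancing time (a new reading comes with each control period).
- robot.read_camera(name): name is "scene" or "side" or "wrist"; returns the picture (400x640x3 uint8, red, green, blue); there is no depth.
- robot.camera_params(name): a dict with "camera_matrix" (3x3 intrinsics, pixels), "R" (3x3) and "t" (3): a world point X has camera coordinates R X + t. Camera axes: x right, y down, z forward; pixel columns grow to the right and rows downward; lengths in m; the calibration is good to about 2 mm. The wrist camera is an equidistant fisheye: a pixel r from the principal point sees the ray r / f radians off the axis. A picture is of the moment at which its call begins: read the wrist's pose just before it. camera_params takes no time and is no camera call; for the wrist camera it gives the pose at the moment of the call.
- robot.hand_in(): hands the job in, once; it reports no verdict.
Trained networks look in the newest picture that a camera, given by its name, has taken for a name from the list of things; names that differ only in an ending like _2 or _b are one class to them, and where a whole thing is asked for, a point or a joint stands for the part that bears it (a point fixed in the world has none). Each returns a list of dicts, best first, with "score" (0 to 1); they miss things now and then, are a little off and sometimes report something else, mostly with a low value. They report only what shows in the picture. A call takes as long as a camera call. They do not tell look-alikes from the thing itself.
- robot.look_for(camera, label): "centre" ([x, y, z] in m, in the coordinates of the camera as it stood for that picture, good to about 4 mm: the middle of the surface that is visible of it).
- robot.masks_of(camera, label): "mask" (400x640 bool, what is visible of it).
The state is a dict: "time": time; "qpos": joint angles; "qvel": joint speeds; "joint_efforts": joint torques, N m; "tool_pos": TCP position; "tool_rot": TCP orientation; "contact_force": force on the tool from outside, world axes, zero at the start; "torque": the same for the moment, N m; "opening": finger opening in m.
Only numpy, scipy, OpenCV 4.12 (cv2) and the standard library are available. Lean on these libraries where they do the work, as an engineer would, in place of code of your own. Each camera call takes 0.05 s, during which the arm holds its last target.

### The job

Open the return filter of the blue torch cooler so that its element can be changed: unscrew the black cap from the neck with the red collar, anticlockwise, by several twists of the hand, without forcing the cap sideways or pulling on its thread. A spring under the element pushes the cap up, so keep hold of it as it comes free; then set it down gently, top side up, in the round steel parts dish and leave it there. Leave the cap on the blue-collared neck as it is, and do not disturb the coolant bottle, the spanner or the red welding magnet.

Things in the scene. Friction and masses are not known exactly. Their poses are not given: they have to be found in the camera images.
- cap_a_center (a point): Centre (half-way up, on the axis, z up) of one of two identical filter caps; either may be the one on the red-collared neck. Black ribbed plastic, yellow disc on top, 55 mm across, 37 mm tall, about 70 g. Screwed on, its top is 9 to 13 mm above the neck's mouth. Right-hand thread: turned anticlockwise from above it rises 16 mm per turn.
- cap_b_center (a point): Centre of the other cap, just the same. How far a cap is screwed on varies and cannot be seen: it comes free after 0.7 to 1.4 turns. Until then the thread holds it against a pull (over 20 N harms it); once free it lifts without resistance. A spring pushes it up with about 5 N all the way, so a free cap that is not held jumps off.
- red_neck (a point): Centre of the mouth of the front filter neck: white upright tube 38 mm across, 36 mm tall, on the blue torch cooler (450 mm long, 210 wide, top 200 mm above the bench), in a red collar 84 mm across, 3 mm high, and a white flange 68 mm across, 5 mm high. z up, x to the cooler's back. With the cap off, the filter element stands 29 mm above the mouth.
- blue_neck (a point): Centre of the mouth of the rear filter neck, 135 mm behind the first, the same but with a blue collar. Its cap stays on.
- dish_floor (a point): Centre of the flat inner floor of the round steel parts dish, 10 mm above the bench; flat floor 140 mm across, rim 160 mm across and 28 mm above the bench. It is held to the bench by its magnet.
- coolant: White coolant bottle with blue cap and label, 84 mm across, 210 mm tall, standing; origin at the centre of its underside. To be left alone.
- spanner: Steel spanner 160 mm long lying flat on the bench along its x axis; origin at its underside. To be left alone.
- magnet: Red welding magnet, a flat three-cornered block about 110 mm across and 16 mm high, lying on the bench; origin at its underside. To be left alone.
Not all that is in view belongs to the job. What is shaped like the part that bears cap_b_center but green is not meant. What is shaped like the part that bears dish_floor but purple is not meant.

How it is judged:
On the way:
1. the cap has come off the thread and is held clear above the neck (((z of cap_a_center in the frame of red_neck above 0.025 m and contact force between cap_a and the fingers above 0.5 N) or (z of cap_b_center in the frame of red_neck above 0.025 m and contact force between cap_b and the fingers above 0.5 N))), for 0.1 s.
At the end, for the whole second after the job is handed in: The cap from the red-collared neck rests top side up in the dish (within 45 mm of its centre, on its floor within 3 mm, tilted less than 0.12 rad, still); the other is still screwed on the blue-collared neck, centred on it within 3 mm and moved less than 8 mm. The robot has let go (((horizontal distance between cap_a_center and dish_floor below 0.045 m and z of cap_a_center in the frame of dish_floor between 0.0155 and 0.0215 m and angle between cap_a_center's own z axis and vertical below 0.12 rad and linear speed of cap_a below 0.02 m/s and horizontal distance between cap_b_center and blue_neck below 0.003 m and distance of cap_b_center from where it was at the start of the episode below 0.008 m) or (horizontal distance between cap_b_center and dish_floor below 0.045 m and z of cap_b_center in the frame of dish_floor between 0.0155 and 0.0215 m and angle between cap_b_center's own z axis and vertical below 0.12 rad and linear speed of cap_b below 0.02 m/s and horizontal distance between cap_a_center and blue_neck below 0.003 m and distance of cap_a_center from where it was at the start of the episode below 0.008 m))); the robot touches nothing.
It fails at once if a thread is forced: a cap is pulled, pushed or leant on too hard while on its neck (contact force between any of cap_a, cap_b and cooler above 35 N).
It fails at once if a cap springs off or is let go with no hand on it ((z of cap_a_center in the frame of red_neck above 0.015 m and contact force between cap_a and the fingers below 0.1 N) or (z of cap_b_center in the frame of red_neck above 0.015 m and contact force between cap_b and the fingers below 0.1 N)).
It fails at once if a cap is dropped instead of set down ((linear speed of cap_a above 0.5 m/s and contact force between cap_a and the fingers below 0.1 N) or (linear speed of cap_b above 0.5 m/s and contact force between cap_b and the fingers below 0.1 N)).
It fails at once if the bottle, the spanner or the magnet is disturbed (distance of any of coolant, spanner, magnet from where it was at the start of the episode above 0.015 m).
It also fails if it takes over 72 s, if anything falls off the work surface, if the arm or the gripper's body presses on something with over 40 N, if the wrist force passes 120 N, or if a joint passes its speed limit or range.

## Working session

There is one attempt and no reset: what is moved stays moved. The work goes in short steps, Python scripts to look and compute and a shell command to move; the robot and the scene stay as the last step left them, time stands still between calls to the robot, and variables do not carry over. Pictures are saved under pics/ and viewed, and the job is handed in when it is done.

```bash
ls; mkdir -p pics
python3 - <<'E'
from cell import robot
import cv2,numpy as np
s=robot.observe();print(s)
for n in ["scene","side","wrist"]:
    im=robot.read_camera(n);cv2.imwrite(f"pics/{n}0.png",im[:,:,::-1])
    p=robot.camera_params(n);print(n,p)
    for l in ["cap_a_center","red_neck","dish_floor","coolant","spanner","magnet"]:
        for d in robot.look_for(n,l)[:4]:
            c=np.array(d["centre"]);w=np.array(p["R"]).T@(c-np.array(p["t"]))
            print(l,round(d["score"],2),w.round(3))
print(robot.observe()["time"])
E
```

```text
pics
{'time': 0.0, 'qpos': array([-1.44601096e+00,  3.42723958e-01,  1.52502575e+00, -2.09720916e-05,
        1.27540813e+00, -1.46010054e-01]), 'qvel': array([-1.41578562e-04, -9.84277493e-04,  2.48231488e-04, -9.40936330e-04,
       -3.32271064e-04,  8.00106100e-05]), 'joint_efforts': array([ 3.24854584e-03, -4.31232798e+01, -2.44221890e+01,  7.20433728e-02,
        5.57705818e-02, -1.08338377e-04]), 'tool_pos': array([ 0.1403973 , -0.50547029,  0.24004126]), 'tool_rot': array([-3.14004120e+00, -2.07880976e-04,  2.70801382e-01]), 'contact_force': array([-0.14805515,  0.30129618, -0.03741298]), 'torque': array([ 0.04490493, -0.01326638,  0.01780139]), 'opening': 0.09165147694562782}
scene {'camera_matrix': array([[403.63696849,   0.        , 314.59112785],
       [  0.        , 403.63696849, 198.12050644],
       [  0.        ,   0.        ,   1.        ]]), 'R': array([[-0.1336962 ,  0.99090299,  0.01538135],
       [ 0.785855  ,  0.1154609 , -0.60753658],
       [-0.60378576, -0.06913782, -0.79414275]]), 't': array([ 0.06112322, -0.22589801,  1.61823278])}
cap_a_center 0.81 [ 0.67
[... 618 characters left out ...]
 0.25161492, 1.21144821])}
cap_a_center 0.67 [0.652 0.01  0.236]
red_neck 0.58 [0.599 0.075 0.162]
red_neck 0.53 [0.623 0.285 0.004]
dish_floor 0.84 [ 0.415 -0.32   0.006]
coolant 0.63 [0.39  0.372 0.12 ]
spanner 0.68 [0.622 0.283 0.003]
wrist {'camera_matrix': array([[309.70691629,   0.        , 319.28146547],
       [  0.        , 309.70691629, 202.33416395],
       [  0.        ,   0.        ,   1.        ]]), 'R': array([[ 2.65779212e-01, -9.64033900e-01, -2.23542785e-04],
       [-9.30968533e-01, -2.56723456e-01,  2.59597105e-01],
       [-2.50317798e-01, -6.87874028e-02, -9.65716984e-01]]), 't': array([-0.52492173, -0.03133715,  0.38960209])}
dish_floor 0.91 [ 0.18  -0.347  0.012]
1.05
```

View pics/scene0.png

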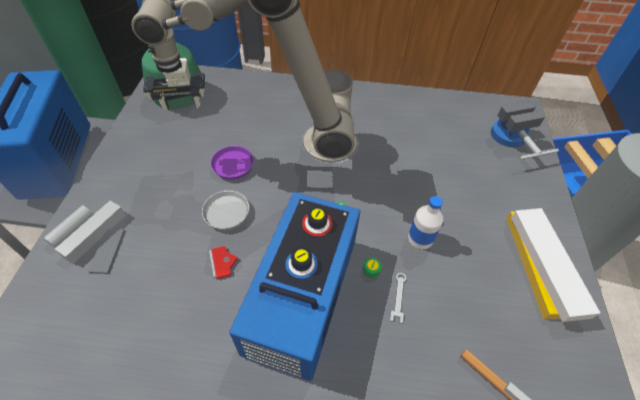

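View pics/side0.png

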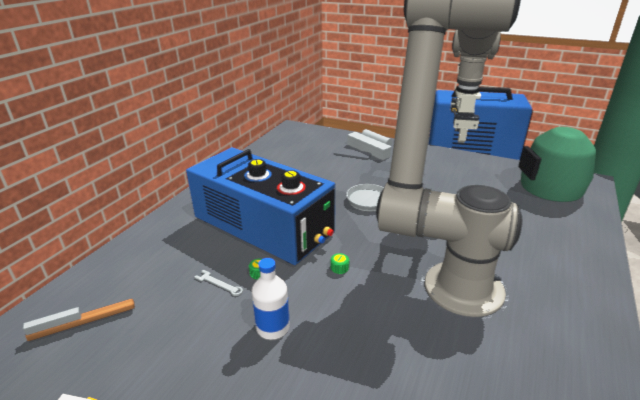

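View pics/wrist0.png

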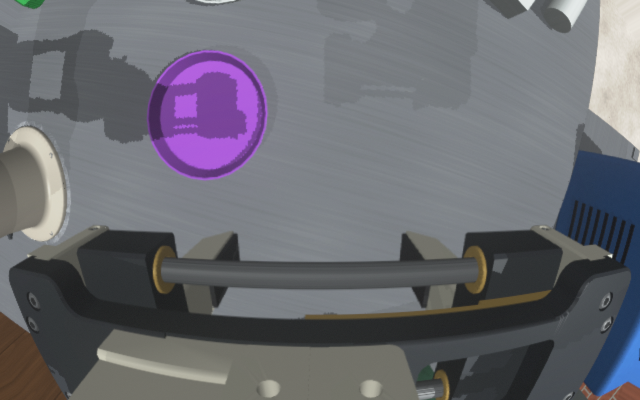

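Scene view: the candidate caps are black on the red collar (317,216), black on the blue collar (302,259), and green look-alikes at (372,267) and (341,205). The candidate dishes are steel (226,210) and purple (232,163). I choose the red-collared cap and the steel dish. Next I triangulate the yellow discs and crop in to check the choice.

```bash
cat > h.py <<'E'
import cv2,numpy as np
from cell import robot
def P(n):
    p=robot.camera_params(n);return p["camera_matrix"]@np.c_[p["R"],p["t"]]
def cent(im,win,lo,hi):
    x0,x1,y0,y1=win
    h=cv2.cvtColor(im[y0:y1,x0:x1],cv2.COLOR_RGB2HSV)
    m=cv2.inRange(h,lo,hi); n,_,st,c=cv2.connectedComponentsWithStats(m)
    k=1+np.argmax(st[1:,4]); ys,xs=np.nonzero(m)
    return np.array([xs.mean()+x0,ys.mean()+y0]),len(xs)
E
python3 - <<'E'
from h import *
a=cv2.imread("pics/scene0.png")[:,:,::-1].copy();b=cv2.imread("pics/side0.png")[:,:,::-1].copy()
Y=((22,120,90),(38,255,255)); R1=((170,120,60),(180,255,255))
Pa,Pb=P("scene"),P("side")
for nm,wa,wb in [("redcap",(300,335,200,235),(275,308,165,190)),("bluecap",(285,320,245,272),(242,272,155,175))]:
    u,n=cent(a,wa,*Y);v,m=cent(b,wb,*Y)
    X=cv2.triangulatePoints(Pa,Pb,u,v);X=(X[:3]/X[3]).ravel();print(nm,u,n,v,m,X.round(4))
    r=[ (q[:2]/q[2]) for q in (Pa@np.r_[X,1],Pb@np.r_[X,1])];print(r)
# planar estimate per camera at height z
def plane(Pm,u,z):
    H=Pm[:,[0,1,3]].copy();H[:,2]+=Pm[:,2]*z
    w=np.linalg.inv(H)@np.r_[u,1];return w[:2]/w[2]
for nm,Pm,u in [("scene",Pa,cent(a,(300,335,200,235),*Y)[0]),("side",Pb,cent(b,(275,308,165,190),*Y)[0])]:
    for z in (.25,.255): print(nm,z,plane(Pm,u,z))
for n,im in(("scene",a),("side",b)):
    robot.read_camera(n)
    for l in("dish_floor","cap_a_center"):
        for d in robot.masks_of(n,l):
            ys,xs=np.nonzero(d["mask"]);print(n,l,round(d["score"],2),xs.min(),xs.max(),ys.min(),ys.max())
            if l=="dish_floor":
                (cx,cy),ax,an=cv2.fitEllipse(np.c_[xs,ys][:].astype(np.float32)) if 0 else cv2.minEnclosingCircle(np.c_[xs,ys].astype(np.float32))+(0,)
                Pm=P(n)
                H=Pm[:,[0,1,3]].copy();H[:,2]+=Pm[:,2]*.028
                w=np.linalg.inv(H)@np.c_[xs,ys,np.ones(len(xs))].T;w=(w[:2]/w[2]).T.astype(np.float32)
                print(cv2.minEnclosingCircle(w))
c=cv2.resize(a[180:300,260:400],None,fx=4,fy=4,interpolation=cv2.INTER_CUBIC)
d=cv2.resize(b[140:220,220:340],None,fx=4,fy=4,interpolation=cv2.INTER_CUBIC)
cv2.imwrite("pics/crop.png",c[:,:,::-1]);cv2.imwrite("pics/crop2.png",d[:,:,::-1])
E
```

```text
redcap [317.17355372 213.68595041] 121 [289.94117647 173.85294118] 68 [0.5305 0.0139 0.2453]
[array([317.42958665, 214.0682729 ]), array([290.24212676, 173.64062444])]
bluecap [300.97902098 255.05594406] 143 [256.27272727 162.30909091] 55 [ 0.6628 -0.0101  0.2439]
[array([301.28625541, 255.47562053]), array([256.58258416, 162.11143674])]
scene 0.25 [0.53260256 0.01337982]
scene 0.255 [0.53611544 0.01373669]
side 0.25 [0.52627822 0.02281113]
side 0.255 [0.52158995 0.03073875]
scene dish_floor 0.82 212 252 147 179
((0.19126474857330322, -0.3473520576953888), 0.08484852313995361)
scene dish_floor 0.67 202 248 191 230
((0.4065771996974945, -0.316051185131073), 0.08590613305568695)
scene cap_a_center 0.89 291 311 248 271
side dish_floor 0.78 347 382 183 210
((0.40362992882728577, -0.2976743280887604), 0.0942406952381134)
side cap_a_center 0.53 248 266 159 176
```

View pics/crop.png

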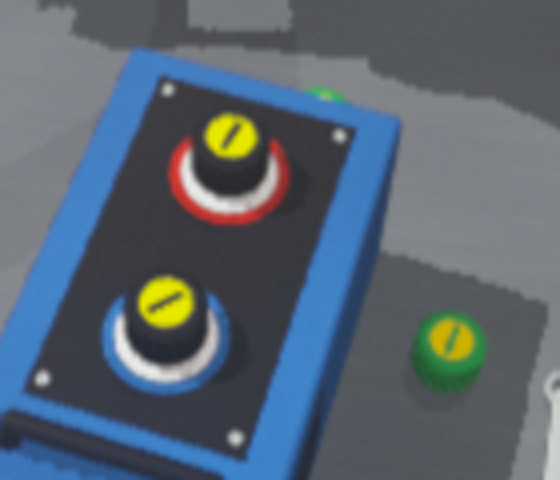

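View pics/crop2.png

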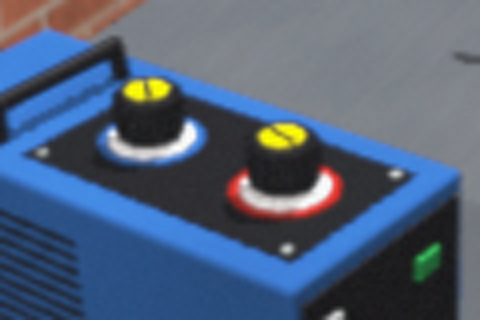

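The crop confirms it: the front black cap with the yellow disc sits in the red collar at crop (231,160), and the green ones stand on the bench. Triangulation puts the red cap top at (0.531, 0.014, 0.245). The steel dish is near (0.406, -0.315). Yaw = q1 - q6 + 90°, so I go to q6 ≈ +3 first to leave room for unscrewing.

```bash
cat >> h.py <<'E'
from scipy.spatial.transform import Rotation as Ro
def delta(target,yaw=None):
    s=robot.observe();R=Ro.from_euler("xyz",s["tool_rot"]).as_matrix()
    d=R.T@(np.array(target)-s["tool_pos"])*100
    out=[d.round(2)]
    if yaw is not None:
        Rt=Ro.from_euler("xyz",[np.pi,0,yaw]).as_matrix()
        out.append(np.degrees(Ro.from_matrix(R.T@Rt).as_rotvec()).round(2))
    print("t",s["time"],"pos",s["tool_pos"].round(4),"rot",s["tool_rot"].round(4),"q1,q6",s["qpos"][[0,5]].round(3),"F",s["contact_force"].round(2),"T",s["torque"].round(3),"open",round(s["opening"],4));print("delta",*out)
E
python3 -m creep '[[[3,-3,-4,0,0,8.5,1],[7,-6,-7,0,0,17,1],[11,-9,-9,0,0,25.5,1],[15,-12,-9,0,0,34,1],[19,-15,-9,0,0,42,1],[23,-18,-9,0,0,51,1],[27,-21,-9,0,0,59,1],[31,-24,-9,0,0,67,1]]]'
python3 -c "
from h import *
delta([.531,.014,.33])"
```

```text
time: 2.15
tool_pos: [0.341, -0.2368, 0.3308]
tool_rot: [3.142, -0.001, -0.81]
contact_force: [-0.2, 0.2, -0.1]
opening: 0.0919
t 2.15 pos [ 0.341  -0.2368  0.3308] rot [ 3.1416e+00 -1.0000e-03 -8.0980e-01] q1,q6 [-0.792  1.589] F [-0.2   0.23 -0.14] T [ 0.071 -0.018  0.003] open 0.0919
delta [ -5.06 -31.06   0.08]
```

```bash
python3 -m creep '[[[-0.7,-4.5,0,0,0,5,1],[-1.4,-9,0,0,0,10,1],[-2.1,-13.5,0,0,0,15,1],[-2.8,-18,0,0,0,20,1],[-3.5,-22.5,0,0,0,25,1],[-4.2,-27,0,0,0,30,1],[-5.06,-31.06,0,0,0,33,1],[-5.06,-31.06,0,0,0,33,1]]]'
python3 - <<'E'
from h import *
p=robot.camera_params("wrist");im=robot.read_camera("wrist");cv2.imwrite("pics/w1.png",im[:,:,::-1])
delta([.531,.014,.33],-1.40)
for l in ("cap_a_center","dish_floor","red_neck"):
    for d in robot.look_for("wrist",l): print(l,round(d["score"],2),(p["R"].T@(np.array(d["centre"])-p["t"])).round(4))
E
```

```text
time: 2.95
tool_pos: [0.5327, 0.018, 0.33]
tool_rot: [-3.141, 0.001, -1.382]
contact_force: [0.5, -0.4, -0.4]
opening: 0.0917
t 3.0 pos [0.5317 0.0161 0.33  ] rot [ 3.1412e+00 -3.0000e-04 -1.3820e+00] q1,q6 [-0.114  2.839] F [ 0.02  0.01 -0.04] T [ 0.158 -0.023  0.025] open 0.092
delta [0.19 0.11 0.  ] [ 0.02 -0.02  1.03]
cap_a_center 0.91 [ 0.6536 -0.0145  0.2446]
dish_floor 0.68 [ 0.1694 -0.3367  0.0091]
red_neck 0.79 [ 0.626  -0.0281  0.1979]
red_neck 0.25 [ 0.6565 -0.0143  0.2459]
```

View pics/w1.png

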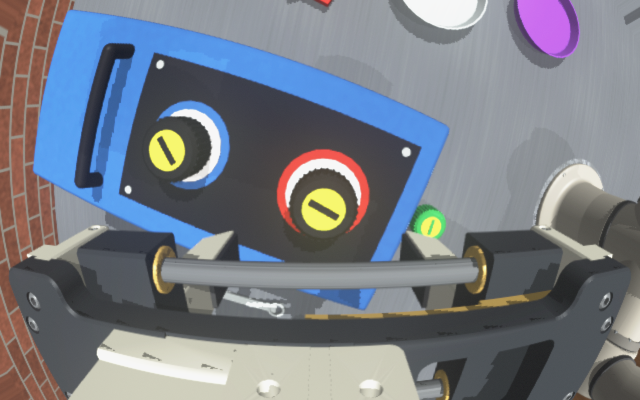

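Wrist view: the red-collared cap's yellow disc is at about (322,209), between the jaws. I now compute the axis from the fisheye ray.

```bash
cat >> h.py <<'E'
def ray_to_z(p,u,z):
    K=p["camera_matrix"];d=(np.array(u)-K[:2,2])/K[0,0];r=np.linalg.norm(d)
    v=np.r_[d/r*np.sin(r),np.cos(r)];R=p["R"];C=-R.T@p["t"];w=R.T@v
    return C+w*(z-C[2])/w[2]
E
python3 - <<'E'
from h import *
p=robot.camera_params("wrist")
im=cv2.imread("pics/w1.png")[:,:,::-1].copy()
Y=((22,120,90),(38,255,255))
for w in ((298,350,185,232),(140,190,125,175)):
    u,n=cent(im,w,*Y)
    for z in (.245,.249): print(u,n,ray_to_z(p,u,z).round(4))
s=robot.observe();print(s["tool_pos"],s["tool_rot"])
E
```

```text
[323.32536623 208.95219738] 1297 [0.5284 0.0102 0.245 ]
[323.32536623 208.95219738] 1297 [0.5287 0.009  0.249 ]
[166.61078431 149.9754902 ] 1020 [ 0.6612 -0.015   0.245 ]
[166.61078431 149.9754902 ] 1020 [ 0.6591 -0.0157  0.249 ]
[0.53061338 0.01348158 0.33076851] [-3.14150301e+00 -1.03090135e-03 -1.38596189e+00]
```

```bash
python3 -c "
from h import *
delta([.529,.0115,.226],-1.40)"
```

```text
t 3.15 pos [0.5306 0.0135 0.3308] rot [-3.1415e+00 -1.0000e-03 -1.3860e+00] q1,q6 [-0.118  2.838] F [-0.26  0.1   0.  ] T [ 0.114 -0.051 -0.015] open 0.092
delta [ 0.15  0.2  10.48] [-0.01 -0.06  0.8 ]
```

```bash
python3 -m creep '[[[0.15,0.2,3,0,-0.06,0.8,1],[0.15,0.2,6,0,-0.06,0.8,1],[0.15,0.2,8.5,0,-0.06,0.8,1],[0.15,0.2,9.8,0,-0.06,0.8,0.6],[0.15,0.2,10.48,0,-0.06,0.8,0.4],[0.15,0.2,10.48,0,-0.06,0.8,0.4]]]' 3
python3 - <<'E'
from h import *
im=robot.read_camera("wrist");cv2.imwrite("pics/w2.png",im[:,:,::-1])
im=robot.read_camera("side");cv2.imwrite("pics/s2.png",cv2.resize(im[130:230,210:370],None,fx=4,fy=4)[:,:,::-1])
delta([.529,.0115,.226],-1.40)
E
```

```text
time: 3.75
tool_pos: [0.5284, 0.0107, 0.2257]
tool_rot: [3.141, 0.0, -1.401]
contact_force: [-0.7, -0.6, 0.5]
opening: 0.0722
t 3.85 pos [0.5293 0.011  0.227 ] rot [-3.1399e+00 -5.0000e-04 -1.4007e+00] q1,q6 [-0.124  2.847] F [0.68 0.32 0.35] T [ 0.152 -0.013 -0.012] open 0.066
delta [-0.06  0.02  0.1 ] [-0.09 -0.03 -0.04]
```

View pics/w2.png

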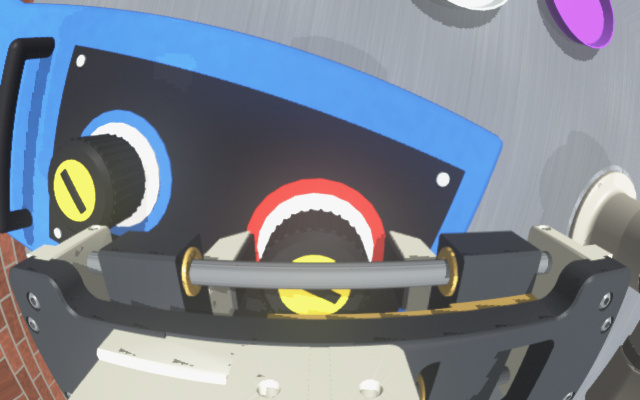

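View pics/s2.png

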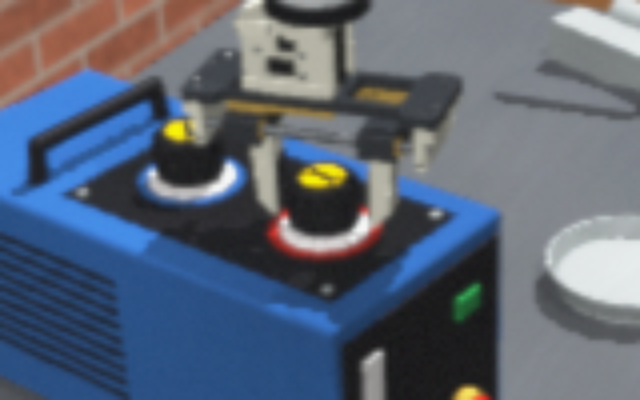

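The fingers straddle the red-collared cap and the blue one is clear. I close gently and read the lateral force.

```bash
python3 -m creep '[[[0,0,0,0,0,0,0.25],[0,0,0,0,0,0,0.25],[0,0,0,0,0,0,0.25]]]' 3
python3 -m creep '[[[0,0,0,0,0,0,0.15],[0,0,0,0,0,0,0.12],[0,0,0,0,0,0,0.12]]]' 3
python3 -c "
from h import *
delta([.529,.0115,.226],-1.40)"
```

```text
time: 4.15
tool_pos: [0.5297, 0.0109, 0.2276]
tool_rot: [-3.138, -0.001, -1.401]
contact_force: [1.2, -0.5, 0.9]
opening: 0.0572
time: 4.45
tool_pos: [0.5307, 0.0111, 0.2278]
tool_rot: [-3.136, -0.001, -1.401]
contact_force: [4.3, 0.2, -1.4]
opening: 0.055
t 4.45 pos [0.5307 0.0111 0.2278] rot [-3.1358e+00 -1.2000e-03 -1.4006e+00] q1,q6 [-0.124  2.847] F [ 4.27  0.15 -1.4 ] T [ 0.234 -0.742  0.   ] open 0.055
delta [-0.07  0.17  0.18] [-0.33 -0.07 -0.03]
```

```bash
python3 -m creep '[[[0,-0.05,0.05,-0.33,0,0,0.12],[0,-0.05,0.05,-0.33,0,0,0.12],[0,-0.05,0.05,-0.33,0,0,0.12]]]' 3
python3 -c "
from h import *
delta([.529,.0115,.226],-1.40)"
```

```text
time: 4.75
tool_pos: [0.5309, 0.0111, 0.2275]
tool_rot: [3.141, -0.001, -1.4]
contact_force: [-1.5, -1.2, 3.9]
opening: 0.0551
t 4.75 pos [0.5309 0.0111 0.2275] rot [ 3.1409e+00 -1.3000e-03 -1.4005e+00] q1,q6 [-0.123  2.849] F [-1.53 -1.24  3.9 ] T [0.043 0.361 0.023] open 0.0551
delta [-0.07  0.18  0.15] [ 0.04 -0.07 -0.03]
```

Jaw axis centred at x ≈ 0.531. I open, turn 90° and centre the other axis.

```bash
python3 -m creep '[[[0,0,0,0,0,0,0.45],[0,0,0,0,0,0,0.45],[-0.1,0,0,0,0,-8,0.45],[-0.1,0,0,0,0,-16,0.45],[-0.1,0,0,0,0,-24,0.45],[-0.1,0,0,0,0,-32,0.45],[-0.1,0,0,0,0,-40,0.45],[-0.1,0,0,0,0,-48,0.45]]]' 3
python3 -c "
from h import *
delta([.5308,.0125,.226],0.17)"
```

```text
time: 5.55
tool_pos: [0.5308, 0.0121, 0.2273]
tool_rot: [3.14, -0.0, -0.557]
contact_force: [-0.5, 0.4, -0.1]
opening: 0.0663
t 5.55 pos [0.5308 0.0121 0.2273] rot [ 3.1402e+00 -1.0000e-04 -5.5690e-01] q1,q6 [-0.121  2.007] F [-0.52  0.36 -0.06] T [0.101 0.059 0.015] open 0.0663
delta [-0.02 -0.03  0.13] [ 8.000e-02  2.000e-02 -4.165e+01]
```

```bash
python3 -m creep '[[[-0.02,-0.03,0.08,0.08,0,-8,0.45],[-0.02,-0.03,0.08,0.08,0,-16,0.45],[-0.02,-0.03,0.08,0.08,0,-24,0.45],[-0.02,-0.03,0.08,0.08,0,-32,0.45],[-0.02,-0.03,0.08,0.08,0,-40,0.45],[-0.02,-0.03,0.08,0.08,0,-41.6,0.25],[-0.02,-0.03,0.08,0.08,0,-41.6,0.2],[-0.02,-0.03,0.08,0.08,0,-41.6,0.2]]]' 3
python3 -m creep '[[[0,0,0,0,0,0,0.12],[0,0,0,0,0,0,0.12]]]' 3
python3 -c "
from h import *
delta([.5308,.0125,.226],0.17)"
```

```text
time: 6.35
tool_pos: [0.5303, 0.0137, 0.2263]
tool_rot: [-3.139, 0.001, 0.166]
contact_force: [-1.5, 6.1, 0.6]
opening: 0.0555
time: 6.55
tool_pos: [0.5302, 0.0139, 0.2262]
tool_rot: [-3.139, 0.001, 0.164]
contact_force: [-1.0, 2.9, -0.1]
opening: 0.0547
t 6.55 pos [0.5302 0.0139 0.2262] rot [-3.1386e+00  1.1000e-03  1.6440e-01] q1,q6 [-0.12   1.286] F [-1.02  2.91 -0.13] T [0.34  0.104 0.013] open 0.0547
delta [0.03 0.15 0.02] [-0.17  0.06 -0.32]
```

Centre is (0.5308, 0.0141). I recentre, grip at 25 N and start the first twist, following the 16 mm/turn rise.

```bash
python3 -m creep '[[[0.05,-0.03,0,-0.1,0,0,0.1],[0.05,-0.03,0,-0.1,0,0,0],[0.05,-0.03,0,-0.1,0,0,-1],[0.05,-0.03,0,-0.1,0,0,-1]]]' 25
python3 -c "
from h import *
delta([.5308,.0141,.226],0.17)"
python3 -m creep '[[[0,0,-0.02,0,0,-4,-1],[0,0,-0.055,0,0,-12,-1],[0,0,-0.09,0,0,-20,-1],[0,0,-0.107,0,0,-24,-1],[0,0,-0.107,0,0,-24,-1]]]'
python3 -c "
from h import *
delta([.5308,.0141,.226])"
```

```text
time: 6.95
tool_pos: [0.5303, 0.014, 0.2262]
tool_rot: [-3.141, 0.002, 0.164]
contact_force: [-4.7, -1.3, 2.5]
opening: 0.0549
t 6.95 pos [0.5303 0.014  0.2262] rot [-3.1406e+00  2.0000e-03  1.6410e-01] q1,q6 [-0.118  1.288] F [-4.72 -1.34  2.46] T [-0.247  0.55  -0.001] open 0.0549
delta [0.05 0.   0.02] [-0.06  0.12 -0.34]
time: 7.45
tool_pos: [0.5308, 0.0144, 0.2273]
tool_rot: [-3.14, 0.0, 0.583]
contact_force: [-0.5, 2.4, 0.1]
opening: 0.0548
t 7.45 pos [0.5308 0.0144 0.2273] rot [-3.1399e+00  1.0000e-04  5.8340e-01] q1,q6 [-0.118  0.869] F [-0.45  2.35  0.07] T [ 0.303 -0.01   0.053] open 0.0548
delta [-0.02  0.03  0.13]
```

Forces are small and the measured centre holds. I continue with the next twist.

```bash
python3 -m creep '[[[0,0,-0.036,0,0,-8,-1],[0,0,-0.071,0,0,-16,-1],[0,0,-0.107,0,0,-24,-1],[0,0,-0.142,0,0,-32,-1],[0,0,-0.178,0,0,-40,-1],[0,0,-0.213,0,0,-48,-1],[0,0,-0.249,0,0,-56,-1],[0,0,-0.249,0,0,-56,-1]]]'
python3 - <<'E'
from h import *
delta([.5308,.0141,.226])
im=robot.read_camera("wrist");cv2.imwrite("pics/w3.png",im[160:340,200:440,::-1])
im=robot.read_camera("side");cv2.imwrite("pics/s3.png",cv2.resize(im[130:230,210:370],None,fx=4,fy=4)[:,:,::-1])
E
```

```text
time: 8.25
tool_pos: [0.5308, 0.0145, 0.2298]
tool_rot: [-3.141, -0.001, 1.56]
contact_force: [-1.4, 0.6, 0.8]
opening: 0.0548
t 8.25 pos [0.5308 0.0145 0.2298] rot [-3.1407e+00 -1.4000e-03  1.5602e+00] q1,q6 [-0.118 -0.108] F [-1.44  0.62  0.78] T [0.078 0.173 0.05 ] open 0.0548
delta [-0.04 -0.    0.38]
```

View pics/w3.png

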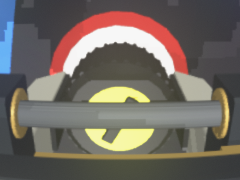

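View pics/s3.png

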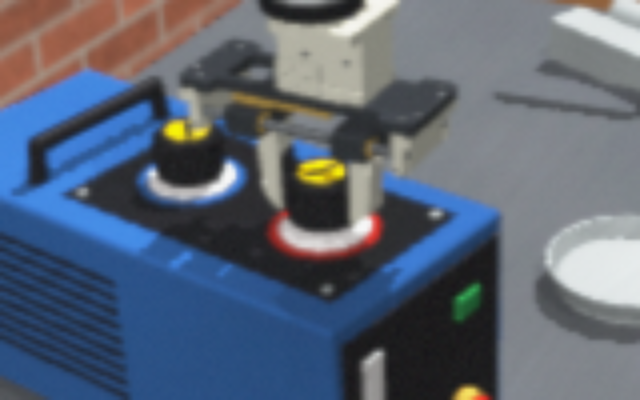

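The slot in the wrist crop at (120,118) sits in the same tool-frame direction as predicted, so the cap is turning with the jaws. I continue.

```bash
python3 -m creep '[[[-0.02,0,-0.036,0,0,-8,-1],[-0.02,0,-0.071,0,0,-16,-1],[-0.02,0,-0.107,0,0,-24,-1],[-0.02,0,-0.142,0,0,-32,-1],[-0.02,0,-0.178,0,0,-40,-1],[-0.02,0,-0.213,0,0,-48,-1],[-0.02,0,-0.249,0,0,-56,-1],[-0.02,0,-0.249,0,0,-56,-1]]]'
python3 -c "
from h import *
delta([.5308,.0141,.226])"
python3 -m creep '[[[0,0,-0.036,0,0,-8,-1],[0,0,-0.071,0,0,-16,-1],[0,0,-0.107,0,0,-24,-1],[0,0,-0.142,0,0,-32,-1],[0,0,-0.178,0,0,-40,-1],[0,0,-0.213,0,0,-48,-1],[0,0,-0.249,0,0,-56,-1],[0,0,-0.249,0,0,-56,-1]]]'
python3 -c "
from h import *
delta([.5308,.0141,.226])"
```

```text
time: 9.15
tool_pos: [0.531, 0.0143, 0.2323]
tool_rot: [3.141, -0.001, 2.531]
contact_force: [-0.0, 1.4, 1.1]
opening: 0.0547
t 9.15 pos [0.531  0.0143 0.2323] rot [ 3.1406e+00 -1.2000e-03  2.5312e+00] q1,q6 [-0.118 -1.079] F [-0.05  1.44  1.12] T [0.201 0.014 0.104] open 0.0547
delta [ 0.01 -0.04  0.63]
time: 9.95
tool_pos: [0.5311, 0.0143, 0.2347]
tool_rot: [3.14, 0.0, -2.779]
contact_force: [-0.8, 1.1, 0.8]
opening: 0.0548
t 9.95 pos [0.5311 0.0143 0.2347] rot [ 3.1402e+00  1.0000e-04 -2.7788e+00] q1,q6 [-0.118 -2.052] F [-0.79  1.08  0.79] T [ 0.16  -0.026  0.093] open 0.0548
delta [ 0.04 -0.01  0.87]
```

```bash
python3 -m creep '[[[0.02,0,-0.036,0,0,-8,-1],[0.02,0,-0.071,0,0,-16,-1],[0.02,0,-0.107,0,0,-24,-1],[0.02,0,-0.142,0,0,-32,-1],[0.02,0,-0.178,0,0,-40,-1],[0.02,0,-0.178,0,0,-40,-1],[0.02,0,-0.178,0,0,-40,-1]]]'
python3 -c "
from h import *
delta([.5308,.0141,.226])"
```

```text
time: 10.65
tool_pos: [0.531, 0.0141, 0.2365]
tool_rot: [3.141, 0.001, -2.089]
contact_force: [-0.5, 0.4, 1.3]
opening: 0.0544
t 10.65 pos [0.531  0.0141 0.2365] rot [ 3.1410e+00  9.0000e-04 -2.0886e+00] q1,q6 [-0.118 -2.743] F [-0.46  0.39  1.33] T [ 0.242 -0.051  0.096] open 0.0544
delta [0.01 0.02 1.05]
```

Turned 0.64 of a turn, less than the 0.7 minimum. Before letting go I make a small pull to check that the thread still holds.

```bash
python3 -m creep '[[[0,0,-0.04,0,0,0,-1],[0,0,-0.08,0,0,0,-1],[0,0,-0.08,0,0,0,-1]]]'
python3 -m creep '[[[0,0,0.04,0,0,0,-1],[0,0,0.08,0,0,0,-1],[0,0,0.08,0,0,0,-1]]]'
python3 -c "
from h import *
delta([.5308,.0141,.226])"
```

```text
time: 10.95
tool_pos: [0.531, 0.014, 0.2368]
tool_rot: [3.14, 0.001, -2.091]
contact_force: [0.3, 1.1, -5.1]
opening: 0.0547
time: 11.25
tool_pos: [0.531, 0.014, 0.2365]
tool_rot: [3.141, 0.001, -2.091]
contact_force: [-1.9, 1.4, 2.2]
opening: 0.0548
t 11.25 pos [0.531  0.014  0.2365] rot [ 3.1411e+00  8.0000e-04 -2.0910e+00] q1,q6 [-0.118 -2.74 ] F [-1.86  1.43  2.15] T [ 0.286  0.151 -0.01 ] open 0.0548
delta [0.01 0.02 1.05]
```

Commanded 0.8 mm, moved 0.3 mm, with the force down by 7 N: the thread still holds. I open and turn back.

```bash
python3 -m creep '[[[0,0,0,0,0,0,0.4],[0,0,0,0,0,0,0.4],[0,0,0,0,0,8,0.4],[0,0,0,0,0,16,0.4],[0,0,0,0,0,24,0.4],[0,0,0,0,0,32.5,0.4],[0,0,0,0,0,41,0.4],[0,0,0,0,0,49,0.4]]]'
python3 -m creep '[[[0,0,0,0,0,8.5,0.4],[0,0,0,0,0,17,0.4],[0,0,0,0,0,25.5,0.4],[0,0,0,0,0,34,0.4],[0,0,0,0,0,42.5,0.4],[0,0,0,0,0,51,0.4],[0,0,0,0,0,59.5,0.4],[0,0,0,0,0,68,0.4]]]'
python3 -c "
from h import *
delta([.5310,.0141,.2365])"
```

```text
time: 12.05
tool_pos: [0.5312, 0.0139, 0.2364]
tool_rot: [3.141, 0.0, -2.952]
contact_force: [0.8, -0.5, -0.3]
opening: 0.0642
time: 12.85
tool_pos: [0.5313, 0.0138, 0.2364]
tool_rot: [3.141, -0.0, 2.138]
contact_force: [0.2, 0.7, 0.7]
opening: 0.0639
t 12.85 pos [0.5313 0.0138 0.2364] rot [ 3.1410e+00 -4.0000e-04  2.1376e+00] q1,q6 [-0.119 -0.686] F [0.19 0.69 0.74] T [ 0.004 -0.191  0.003] open 0.0639
delta [ 0.04 -0.01 -0.01]
```

```bash
python3 -m creep '[[[0,0,0,0,0,8.5,0.4],[0,0,0,0,0,17,0.4],[0,0,0,0,0,25.5,0.4],[0,0,0,0,0,34,0.4],[0,0,0,0,0,42.5,0.4],[0,0,0,0,0,51,0.4],[0,0,0,0,0,59.5,0.4],[0,0,0,0,0,68,0.4]]]'
python3 -m creep '[[[0,0,0,0,0,8.5,0.4],[0,0,0,0,0,17,0.4],[0,0,0,0,0,25.5,0.4],[0,0,0,0,0,34,0.4],[0,0,0,0,0,42.5,0.4],[0,0,0,0,0,51,0.4],[0,0,0,0,0,59.5,0.4],[0,0,0,0,0,68,0.4]]]'
python3 -c "
from h import *
delta([.5310,.0141,.2365])"
```

```text
time: 13.65
tool_pos: [0.5314, 0.0136, 0.2363]
tool_rot: [3.141, -0.001, 0.945]
contact_force: [0.5, -0.5, -0.0]
opening: 0.0644
time: 14.45
tool_pos: [0.5315, 0.0135, 0.2363]
tool_rot: [-3.141, -0.001, -0.249]
contact_force: [-0.3, 0.6, -0.4]
opening: 0.0644
t 14.45 pos [0.5315 0.0135 0.2363] rot [-3.1411e+00 -6.0000e-04 -2.4860e-01] q1,q6 [-0.119  1.7  ] F [-0.35  0.56 -0.41] T [0.074 0.052 0.022] open 0.0644
delta [-0.06 -0.04 -0.02]
```

```bash
python3 -m creep '[[[-0.06,-0.04,0,0,0,8.5,0.4],[-0.06,-0.04,0,0,0,17,0.4],[-0.06,-0.04,0,0,0,25.5,0.4],[-0.06,-0.04,0,0,0,34,0.4],[-0.06,-0.04,0,0,0,42.5,0.4],[-0.06,-0.04,0,0,0,51,0.4],[-0.06,-0.04,0,0,0,59.5,0.4],[-0.06,-0.04,0,0,0,68,0.4]]]'
python3 -m creep '[[[0,0,0,0,0,2,0.25],[0,0,0,0,0,2,0.2],[0,0,0,0,0,2,0.12],[0,0,0,0,0,2,0.12]]]' 3
python3 - <<'E'
from h import *
delta([.5310,.0141,.2365])
im=robot.read_camera("wrist");cv2.imwrite("pics/w4.png",im[:,:,::-1])
E
```

```text
time: 15.25
tool_pos: [0.5312, 0.0139, 0.2362]
tool_rot: [-3.141, 0.0, -1.442]
contact_force: [-0.2, 0.3, 1.2]
opening: 0.0642
time: 15.65
tool_pos: [0.531, 0.0138, 0.2362]
tool_rot: [-3.141, -0.0, -1.476]
contact_force: [-1.4, -0.4, 0.5]
opening: 0.0554
t 15.65 pos [0.531  0.0138 0.2362] rot [-3.1410e+00 -1.0000e-04 -1.4757e+00] q1,q6 [-0.118  2.928] F [-1.4  -0.4   0.47] T [ 0.039  0.169 -0.059] open 0.0554
delta [-0.03 -0.   -0.03]
```

View pics/w4.png

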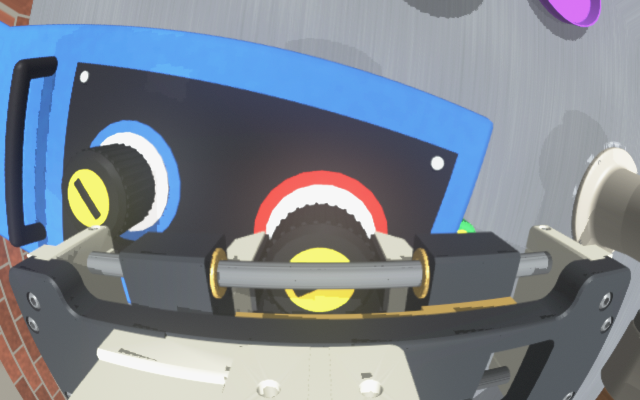

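Wrist view: the cap, disc at (320,280), is still seated and centred between the pads. I grip firmly and start the second, long twist.

```bash
python3 -m creep '[[[-0.03,0,-0.02,0,0,0,-1],[-0.03,0,-0.02,0,0,0,-1],[-0.03,0,-0.02,0,0,0,-1],[-0.03,0,-0.055,0,0,-8,-1],[-0.03,0,-0.09,0,0,-16,-1],[-0.03,0,-0.127,0,0,-24,-1],[-0.03,0,-0.162,0,0,-32,-1],[-0.03,0,-0.162,0,0,-32,-1]]]' 28
python3 -c "
from h import *
delta([.5310,.0141,.2365])"
```

```text
time: 16.5
tool_pos: [0.5309, 0.0144, 0.2377]
tool_rot: [-3.141, 0.0, -0.916]
contact_force: [-0.6, 0.4, -2.0]
opening: 0.0547
t 16.5 pos [0.5309 0.0144 0.2377] rot [-3.1411e+00  1.0000e-04 -9.1580e-01] q1,q6 [-0.117  2.369] F [-0.64  0.43 -2.03] T [-0.015  0.015  0.136] open 0.0547
delta [0.03 0.02 0.12]
```

```bash
python3 -m creep '[[[0.02,0.02,-0.036,0,0,-8,-1],[0.02,0.02,-0.071,0,0,-16,-1],[0.02,0.02,-0.107,0,0,-24,-1],[0.02,0.02,-0.142,0,0,-32,-1],[0.02,0.02,-0.178,0,0,-40,-1],[0.02,0.02,-0.213,0,0,-48,-1],[0.02,0.02,-0.249,0,0,-56,-1],[0.02,0.02,-0.249,0,0,-56,-1]]]'
python3 -c "
from h import *
delta([.5310,.0141,.2365])"
python3 -m creep '[[[0,0,-0.036,0,0,-8,-1],[0,0,-0.071,0,0,-16,-1],[0,0,-0.107,0,0,-24,-1],[0,0,-0.142,0,0,-32,-1],[0,0,-0.178,0,0,-40,-1],[0,0,-0.213,0,0,-48,-1],[0,0,-0.249,0,0,-56,-1],[0,0,-0.249,0,0,-56,-1]]]'
python3 -c "
from h import *
delta([.5310,.0141,.2365])"
```

```text
time: 17.3
tool_pos: [0.5312, 0.0145, 0.2406]
tool_rot: [-3.141, -0.002, 0.06]
contact_force: [-0.2, 1.4, 0.9]
opening: 0.0553
t 17.3 pos [0.5312 0.0145 0.2406] rot [-3.1409e+00 -1.5000e-03  5.9700e-02] q1,q6 [-0.118  1.393] F [-0.15  1.38  0.9 ] T [0.154 0.08  0.037] open 0.0553
delta [-0.02  0.04  0.41]
time: 18.1
tool_pos: [0.5317, 0.0145, 0.2438]
tool_rot: [3.139, -0.002, 1.033]
contact_force: [0.6, 0.3, 2.6]
opening: 0.0547
t 18.1 pos [0.5317 0.0145 0.2438] rot [ 3.1391e+00 -2.4000e-03  1.0327e+00] q1,q6 [-0.118  0.42 ] F [0.59 0.25 2.62] T [ 0.027 -0.064  0.039] open 0.0547
delta [-0.07 -0.04  0.73]
```

Now at about 1.04 turns. The tool has risen slightly more than the thread would give and the force is upward, so I make a gentle lift test.

```bash
python3 -m creep '[[[0,0,-0.05,0,0,0,-1],[0,0,-0.1,0,0,0,-1],[0,0,-0.1,0,0,0,-1]]]'
python3 -c "
from h import *
delta([.5310,.0141,.2365])"
```

```text
time: 18.4
tool_pos: [0.5317, 0.0145, 0.245]
tool_rot: [3.139, -0.003, 1.03]
contact_force: [-1.2, 0.6, 2.6]
opening: 0.0543
t 18.4 pos [0.5317 0.0145 0.245 ] rot [ 3.1389e+00 -2.5000e-03  1.0298e+00] q1,q6 [-0.118  0.423] F [-1.24  0.58  2.61] T [ 0.016  0.105 -0.011] open 0.0543
delta [-0.07 -0.05  0.85]
```

It lifts freely with the spring pushing up, so the cap is off the thread. I lift straight up, a little first and then all the way, holding it.

```bash
python3 -m creep '[[[0,0,-0.1,0,0,0,-1],[0,0,-0.25,0,0,0,-1],[0,0,-0.4,0,0,0,-1],[0,0,-0.4,0,0,0,-1]]]' 28
python3 -m creep '[[[0,0,-0.5,0,0,0,-1],[0,0,-1.2,0,0,0,-1],[0,0,-2.2,0,0,0,-1],[0,0,-3.5,0,0,0,-1],[0,0,-5,0,0,0,-1],[0,0,-7,0,0,0,-1],[0,0,-9,0,0,0,-1],[0,0,-9,0,0,0,-1]]]'
python3 - <<'E'
from h import *
for n in("wrist","side","scene"):
    im=robot.read_camera(n);cv2.imwrite(f"pics/{n}5.png",im[:,:,::-1])
c=cv2.resize(im[170:260,180:340],None,fx=4,fy=4);cv2.imwrite("pics/sc5.png",c[:,:,::-1])
delta([.4065,-.315,.30])
E
```

```text
time: 18.8
tool_pos: [0.5317, 0.0145, 0.2492]
tool_rot: [3.139, -0.003, 1.03]
contact_force: [-1.1, 0.0, 1.0]
opening: 0.0548
time: 19.6
tool_pos: [0.5324, 0.0143, 0.3424]
tool_rot: [3.133, -0.005, 1.029]
contact_force: [-0.4, -0.6, -0.9]
opening: 0.0543
t 19.75 pos [0.531  0.0144 0.3383] rot [ 3.1400e+00 -2.0000e-03  1.0295e+00] q1,q6 [-0.118  0.423] F [-0.54 -0.83 -0.82] T [-0.053 -0.024 -0.06 ] open 0.0546
delta [-34.66   6.29   3.78]
```

View pics/side5.png

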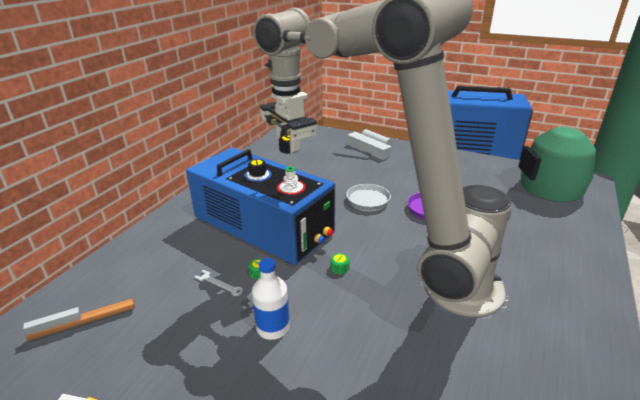

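View pics/sc5.png

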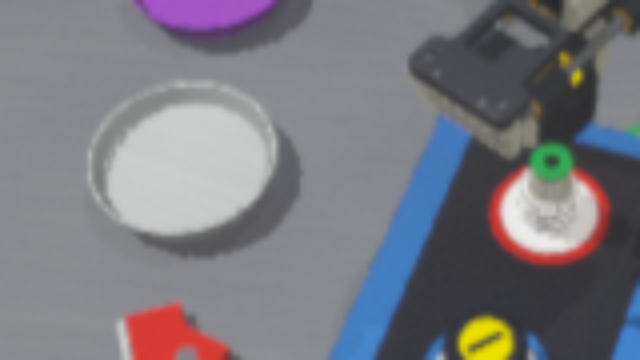

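View pics/wrist5.png

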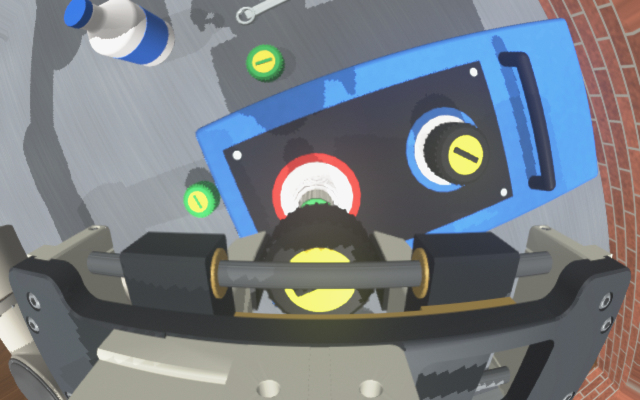

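The cap is held level in the jaws and the element stands in the bare red-collared neck (scene crop (550,185)). The blue-collared cap is in place. I refine the dish centre before the transfer.

Run:
```python
from h import *
def pl(Pm,u,z):
    H=Pm[:,[0,1,3]].copy();H[:,2]+=Pm[:,2]*z
    w=np.linalg.inv(H)@np.r_[u,1];return (w[:2]/w[2]).round(4)
Ps=P("scene");Pd=P("side")
# outer rim extremes in scene crop (x4, offset 180,170)
for u,z in [((225.7,209.8),.028),((226.5,210.5),.028)]: print(pl(Ps,u,z))
pts=[(88,165),(278,150),(190,80),(175,240)]
W=[pl(Ps,(180+x/4,170+y/4),.028) for x,y in pts];print(W)
for u in [(368.5,198)]: print("side",pl(Pd,u,.028))
delta([.405,-.316,.30])
```

```text
[ 0.4056 -0.3125]
[ 0.408 -0.309]
[array([ 0.423, -0.39 ]), array([ 0.3844, -0.2349]), array([ 0.321 , -0.3291]), array([ 0.4857, -0.2971])]
side [ 0.3889 -0.2885]
t 19.75 pos [0.531  0.0144 0.3383] rot [ 3.1400e+00 -2.0000e-03  1.0295e+00] q1,q6 [-0.118  0.423] F [-0.54 -0.83 -0.82] T [-0.053 -0.024 -0.06 ] open 0.0546
delta [-34.82   6.22   3.77]
```

```bash
python3 -c "
from h import *
delta([.404,-.313,.30])"
python3 -m creep '[[[-2,0.35,0,0,0,0,-1],[-5.5,1,0,0,0,0,-1],[-9.5,1.7,0,0,0,0,-1],[-13.5,2.4,0,0,0,0,-1],[-17.5,3.1,0,0,0,0,-1],[-21.5,3.8,0,0,0,0,-1],[-24.5,4.4,0,0,0,0,-1],[-26.5,4.7,0,0,0,0,-1]]]'
python3 -c "
from h import *
delta([.404,-.313,.20],1.03)"
```

```text
t 19.75 pos [0.531  0.0144 0.3383] rot [ 3.1400e+00 -2.0000e-03  1.0295e+00] q1,q6 [-0.118  0.423] F [-0.54 -0.83 -0.82] T [-0.053 -0.024 -0.06 ] open 0.0546
delta [-34.62   5.98   3.77]
time: 20.55
tool_pos: [0.4334, -0.2387, 0.3365]
tool_rot: [-3.141, -0.002, 1.028]
contact_force: [-0.8, -0.1, -1.2]
opening: 0.0547
t 20.55 pos [ 0.4334 -0.2387  0.3365] rot [-3.1407e+00 -1.9000e-03  1.0275e+00] q1,q6 [-0.659 -0.116] F [-0.77 -0.07 -1.23] T [-0.091 -0.1    0.025] open 0.0547
delta [-7.91  1.34 13.63] [-0.05 -0.11 -0.14]
```

```bash
python3 -m creep '[[[-2.5,0.4,1,0,-0.1,0,-1],[-5,0.8,3,0,-0.1,0,-1],[-7,1.2,6,0,-0.1,0,-1],[-7.91,1.34,9,0,-0.1,0,-1],[-7.91,1.34,12,0,-0.1,0,-1],[-7.91,1.34,13.6,0,-0.1,0,-1],[-7.91,1.34,13.6,0,-0.1,0,-1]]]'
python3 - <<'E'
from h import *
delta([.404,-.313,.04],1.03)
for n in("wrist","scene"):
    p=robot.camera_params(n)
    im=robot.read_camera(n);cv2.imwrite(f"pics/{n}6.png",im[:,:,::-1])
    for d in robot.look_for(n,"dish_floor"): print(n,round(d["score"],2),(p["R"].T@(np.array(d["centre"])-p["t"])).round(4))
cv2.imwrite("pics/sc6.png",cv2.resize(im[140:290,160:360],None,fx=4,fy=4)[:,:,::-1])
E
```

```text
time: 21.25
tool_pos: [0.4024, -0.3116, 0.1969]
tool_rot: [-3.133, -0.002, 1.027]
contact_force: [-0.1, -0.1, 0.0]
opening: 0.0547
t 21.25 pos [ 0.4024 -0.3116  0.1969] rot [-3.1334e+00 -2.1000e-03  1.0272e+00] q1,q6 [-0.809 -0.266] F [-0.06 -0.12  0.04] T [-0.02  -0.116  0.014] open 0.0547
delta [-0.07  0.34 15.68] [-0.47 -0.12 -0.16]
wrist 0.91 [ 0.4154 -0.2959  0.0095]
scene 0.88 [ 0.4008 -0.3194  0.0091]
scene 0.65 [ 0.1929 -0.3233  0.0095]
```

View pics/wrist6.png

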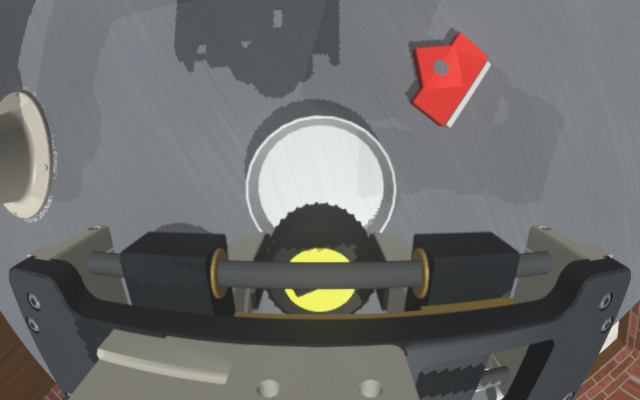

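View pics/sc6.png

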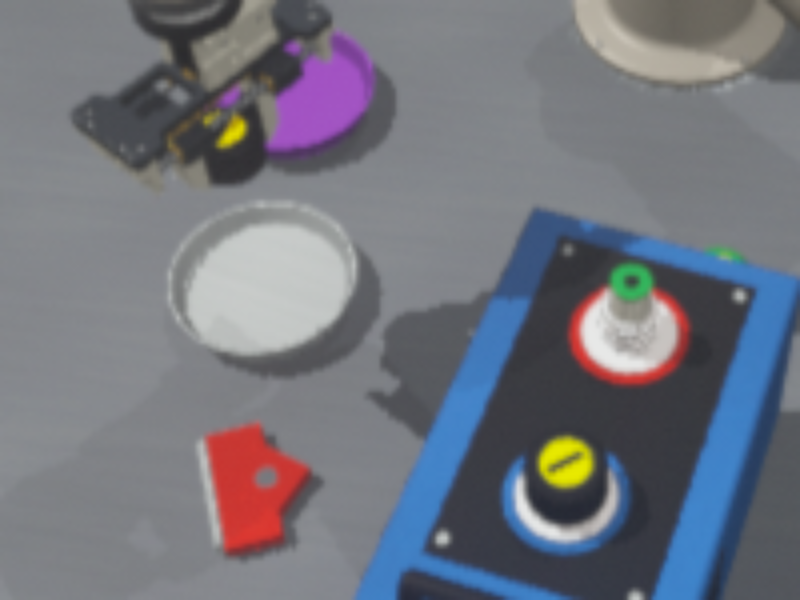

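Run:
```python
from h import *
delta([.404,-.313,.06],1.03)
p=robot.camera_params("wrist")
q=[ray_to_z(p,u,.028)[:2] for u in [(320,117),(247,187),(395,187),(263,147),(380,147)]]
q=np.array(q);print(q.round(4))
from scipy.optimize import least_squares
print(least_squares(lambda c:np.linalg.norm(q-c,axis=1)-.080,[.4,-.31]))
```

```text
t 21.45 pos [ 0.4045 -0.3133  0.2012] rot [3.1409e+00 3.0000e-04 1.0277e+00] q1,q6 [-0.809 -0.266] F [ 0.15  0.36 -0.35] T [-0.02  -0.078  0.002] open 0.0547
delta [ 1.000e-02 -7.000e-02  1.412e+01] [ 0.04  0.02 -0.13]
[[ 0.4435 -0.2506]
 [ 0.3396 -0.2722]
 [ 0.4745 -0.3539]
 [ 0.3777 -0.2459]
 [ 0.481  -0.3084]]
     message: `gtol` termination condition is satisfied.
     success: True
      status: 1
         fun: [ 1.221e-03 -4.439e-04 -7.831e-04 -1.073e-03 -6.023e-04]
           x: [ 4.026e-01 -3.207e-01]
        cost: 1.9078337304247603e-06
         jac: [[-5.039e-01 -8.638e-01]
               [ 7.919e-01 -6.107e-01]
               [-9.081e-01  4.188e-01]
               [ 3.162e-01 -9.487e-01]
               [-9.879e-01 -1.554e-01]]
        grad: [-1.519e-09 -2.160e-09]
  optimality: 2.160315562743515e-09
 active_mask: [ 0.000e+00  0.000e+00]
        nfev: 5
        njev: 5
```

The wrist fit gives (0.4026, -0.3207) and the scene gives (0.404, -0.313). I use the middle and lower towards the dish.

```bash
python3 -m creep '[[[-0.35,0.1,2,0,0,0,-1],[-0.35,0.1,5,0,0,0,-1],[-0.35,0.1,8.5,0,0,0,-1],[-0.35,0.1,11.5,0,0,0,-1],[-0.35,0.1,13.5,0,0,0,-1],[-0.35,0.1,14.5,0,0,0,-1],[-0.35,0.1,15,0,0,0,-1],[-0.35,0.1,15,0,0,0,-1]]]'
python3 -m creep '[[[0,0,0,0,0,0,-1],[0,0,0,0,0,0,-1]]]'
python3 -c "
from h import *
delta([.4035,-.3165,.030],1.03)"
```

```text
time: 22.25
tool_pos: [0.404, -0.3172, 0.0517]
tool_rot: [3.14, 0.001, 1.028]
contact_force: [0.1, -0.3, -0.8]
opening: 0.0546
time: 22.45
tool_pos: [0.4046, -0.3178, 0.0529]
tool_rot: [3.138, 0.001, 1.028]
contact_force: [-0.4, -0.6, 0.3]
opening: 0.0548
t 22.45 pos [ 0.4046 -0.3178  0.0529] rot [3.1377e+00 1.2000e-03 1.0279e+00] q1,q6 [-0.815 -0.272] F [-0.42 -0.56  0.34] T [ 0.008 -0.047 -0.007] open 0.0548
delta [ 0.06 -0.17  2.29] [ 0.22  0.07 -0.12]
```

```bash
python3 -m creep '[[[0,0,0.5,0.2,0,0,-1],[0,0,1,0.2,0,0,-1],[0,0,1.5,0.2,0,0,-1],[0,0,1.9,0.2,0,0,-1],[0,0,2.1,0.2,0,0,-1],[0,0,2.2,0.2,0,0,-1],[0,0,2.2,0.2,0,0,-1]]]'
python3 -m creep '[[[0,0,0.05,0,0,0,-1],[0,0,0.1,0,0,0,-1],[0,0,0.1,0,0,0,-1]]]'
python3 -c "
from h import *
delta([.4035,-.3165,.0285],1.03)"
```

```text
time: 23.15
tool_pos: [0.4046, -0.3179, 0.0307]
tool_rot: [3.141, 0.001, 1.028]
contact_force: [1.1, 0.2, -0.3]
opening: 0.0546
time: 23.45
tool_pos: [0.4046, -0.3179, 0.0297]
tool_rot: [3.141, 0.001, 1.028]
contact_force: [0.0, -0.3, -1.4]
opening: 0.055
t 23.45 pos [ 0.4046 -0.3179  0.0297] rot [3.1414e+00 1.1000e-03 1.0279e+00] q1,q6 [-0.814 -0.27 ] F [ 0.   -0.29 -1.41] T [-0.058 -0.055 -0.006] open 0.055
delta [ 0.06 -0.17  0.12] [ 0.01  0.07 -0.12]
```

```bash
python3 -m creep '[[[0,0,0.05,0,0,0,-1],[0,0,0.1,0,0,0,-1],[0,0,0.1,0,0,0,-1]]]'
python3 -m creep '[[[0,0,0.05,0,0,0,-1],[0,0,0.1,0,0,0,-1],[0,0,0.1,0,0,0,-1]]]'
python3 -c "
from h import *
delta([.4035,-.3165,.0285],1.03)"
```

```text
time: 23.75
tool_pos: [0.4046, -0.3178, 0.0287]
tool_rot: [3.141, 0.001, 1.028]
contact_force: [-0.5, 0.2, -1.6]
opening: 0.0546
time: 24.05
tool_pos: [0.4045, -0.3178, 0.0276]
tool_rot: [3.142, 0.001, 1.028]
contact_force: [-0.3, 0.2, -2.4]
opening: 0.0546
t 24.05 pos [ 0.4045 -0.3178  0.0276] rot [3.1415e+00 1.1000e-03 1.0279e+00] q1,q6 [-0.814 -0.27 ] F [-0.32  0.16 -2.41] T [-0.024  0.02   0.03 ] open 0.0546
delta [ 0.06 -0.16 -0.09] [ 0.    0.06 -0.12]
```

```bash
python3 -m creep '[[[0,0,0.05,0,0,0,-1],[0,0,0.08,0,0,0,-1],[0,0,0.08,0,0,0,-1]]]'
python3 -m creep '[[[0,0,0.04,0,0,0,-1],[0,0,0.08,0,0,0,-1],[0,0,0.08,0,0,0,-1]]]'
python3 -m creep '[[[0,0,0,0,0,0,-1],[0,0,0,0,0,0,-1]]]'
```

```text
time: 24.35
tool_pos: [0.4045, -0.3178, 0.0268]
tool_rot: [-3.141, 0.001, 1.028]
contact_force: [-0.2, 0.0, -0.8]
opening: 0.0547
time: 24.65
tool_pos: [0.4045, -0.3178, 0.0261]
tool_rot: [3.141, 0.001, 1.028]
contact_force: [-0.8, 0.3, 1.4]
opening: 0.0546
time: 24.85
tool_pos: [0.4045, -0.3178, 0.0261]
tool_rot: [3.141, 0.001, 1.028]
contact_force: [-0.5, -0.6, 1.3]
opening: 0.0549
```

```bash
python3 -m creep '[[[0,0,0.04,0,0,0,-1],[0,0,0.07,0,0,0,-1],[0,0,0.07,0,0,0,-1]]]'
python3 - <<'E'
from h import *
delta([.4035,-.3165,.0285],1.03)
im=robot.read_camera("side");cv2.imwrite("pics/s7.png",cv2.resize(im[140:230,300:440],None,fx=5,fy=5)[:,:,::-1])
E
```

```text
time: 25.15
tool_pos: [0.4045, -0.3178, 0.026]
tool_rot: [3.141, 0.001, 1.028]
contact_force: [-2.7, 1.6, 7.0]
opening: 0.0546
t 25.15 pos [ 0.4045 -0.3178  0.026 ] rot [3.1413e+00 1.2000e-03 1.0279e+00] q1,q6 [-0.814 -0.27 ] F [-2.69  1.59  6.96] T [ 0.252  0.234 -0.011] open 0.0546
delta [ 0.06 -0.15 -0.25] [ 0.01  0.07 -0.12]
```

View pics/s7.png

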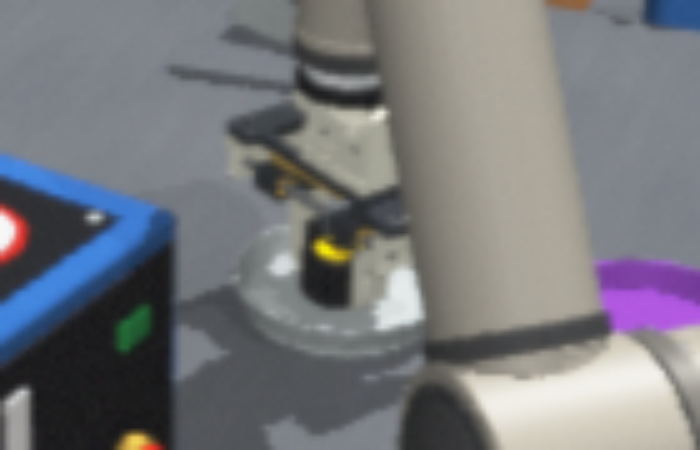

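The cap is on the floor: 7 N of upward force, and it sits upright inside the dish at crop (330,270). I open slowly and only part way, then rise.

```bash
python3 -m creep '[[[0,0,-0.05,0,0,0,0.3],[0,0,-0.05,0,0,0,0.4],[0,0,-0.05,0,0,0,0.45],[0,0,-0.05,0,0,0,0.45]]]'
python3 -m creep '[[[0,0,-0.5,0,0,0,0.5],[0,0,-1.5,0,0,0,0.5],[0,0,-3,0,0,0,0.5],[0,0,-5,0,0,0,0.5],[0,0,-8,0,0,0,0.5],[0,0,-12,0,0,0,0.5],[0,0,-16,0,0,0,0.5],[0,0,-16,0,0,0,0.5]]]'
python3 - <<'E'
from h import *
for n in("wrist","scene","side"):
    p=robot.camera_params(n);im=robot.read_camera(n);cv2.imwrite(f"pics/{n}8.png",im[:,:,::-1])
    for l in ("cap_a_center","magnet","spanner","coolant"):
        for d in robot.look_for(n,l)[:4]: print(n,l,round(d["score"],2),(p["R"].T@(np.array(d["centre"])-p["t"])).round(4))
    if n=="scene":cv2.imwrite("pics/sc8.png",cv2.resize(im[140:290,160:360],None,fx=4,fy=4)[:,:,::-1])
delta([.4,-.3,.2])
E
```

```text
time: 25.6
tool_pos: [0.4045, -0.3178, 0.0264]
tool_rot: [3.141, 0.001, 1.028]
contact_force: [0.3, 0.1, -0.5]
opening: 0.0665
time: 26.4
tool_pos: [0.4067, -0.3197, 0.1927]
tool_rot: [3.13, 0.004, 1.028]
contact_force: [0.5, -0.2, 0.2]
opening: 0.0688
wrist magnet 0.86 [ 0.5828 -0.2819  0.0167]
scene cap_a_center 0.65 [ 0.6698 -0.0089  0.2413]
scene magnet 0.91 [ 0.5928 -0.2833  0.0165]
scene spanner 0.89 [0.6437 0.2767 0.0079]
scene coolant 0.82 [0.4371 0.3441 0.1248]
side cap_a_center 0.82 [0.6504 0.0061 0.2384]
side spanner 0.64 [0.6214 0.2789 0.0065]
side coolant 0.73 [0.3896 0.3705 0.1191]
t 27.15 pos [ 0.4046 -0.3176  0.1863] rot [-3.1416e+00  1.2000e-03  1.0280e+00] q1,q6 [-0.814 -0.271] F [ 0.29 -0.36 -0.21] T [-0.02  -0.048 -0.038] open 0.0688
delta [ 1.27 -1.3  -1.37]
```

View pics/wrist8.png

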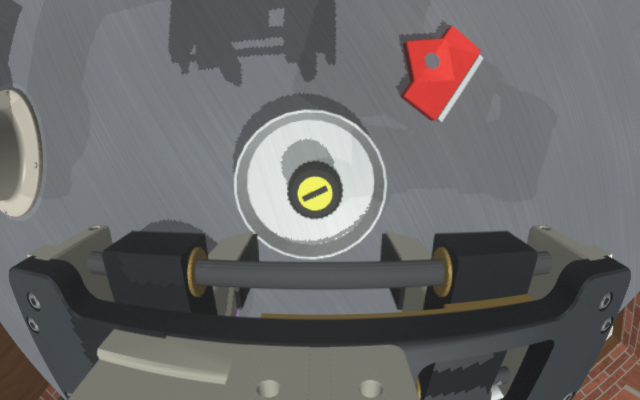

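View pics/sc8.png

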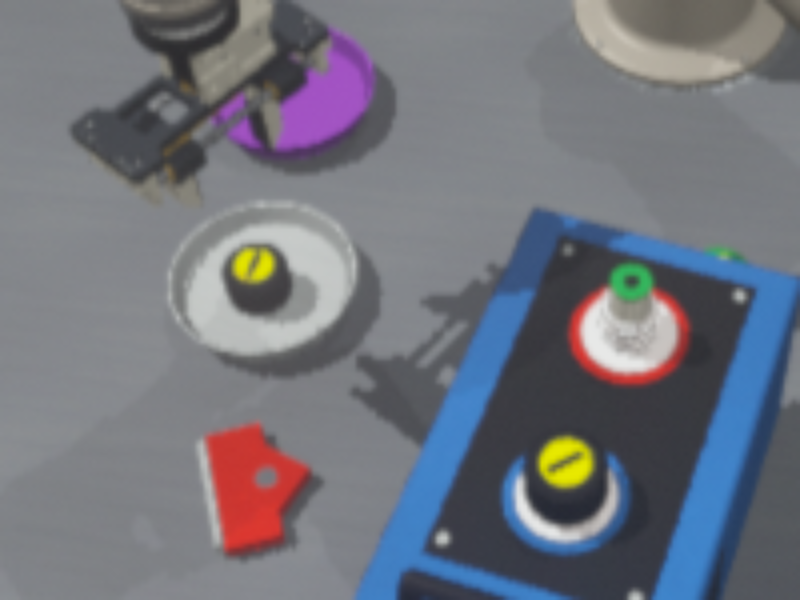

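The wrist view shows the cap upright, yellow disc up at (316,192), near the middle of the dish, whose rim centre is at about (310,184). The gripper is clear, the blue-collared cap is in place, and the magnet, spanner and bottle have not moved.

```bash
python3 -c "
from cell import robot
print(robot.hand_in())"
```

```text
the job is handed in; nothing more can be done
None
```

I unscrewed the cap from the red-collared neck and set it top side up in the steel parts dish. I handed the job in at about 27 s of the 72 s allowed; no verdict was reported.

- **Unscrewing:** I centred the jaws by touch and turned the cap 0.64 of a turn. A small pull showed the thread still held before I let go and regripped. The second grip went to about 1.04 turns in all, where a lift test met no resistance.
- **Lifting and setting down:** I lifted the cap straight up in the grip until it was clear of the element. I lowered it until it touched the dish floor with 7 N, then opened the jaws and withdrew.
- **Forces:** Every wrist force I read stayed at about 7 N or less.
- **Last checks:**
  - The cap stands upright, within about 1 cm of the dish centre.
  - The cap on the blue-collared neck, the spanner and the bottle look unmoved in the scene and side pictures.
  - The magnet also looks unmoved in the scene and wrist pictures.
  - The gripper touches nothing.

**Disagreements:**
- The wrist and scene cameras differed by 2 to 4 mm on the red cap's position, which I settled by touch.
- They differed by about 8 mm on the dish centre, where I used the middle value.
- The networks did not report the cap in the dish in the last pictures, so its placement rests on the pictures themselves.

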